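Stack the stage plates and hold the tensioner back

ROBOT

A 6-joint arm with a two-finger parallel gripper is mounted at the origin on the work surface. World frame = base frame: x ahead of the robot, y to its left, z up, the work surface at z = 0. Lengths are in m, angles in rad, forces in N, time in s.
With the tool pointing down it reaches from about 0.25 to 0.775 m from the base axis. Payload 4 kg.
Tool frame: the origin (TCP) lies at the very end of the fingers, on their centre line; the grasp point (between the pads) lies 19 mm behind it (robot.tcp_to_grasp is the distance from the TCP to the grasp point, in m); z points along the fingers, y is the line along which they close (so a half turn about z gives the same grasp; the last joint's range is limited). The gripper opens to 94 mm and grips with 3 to 60 N. Pads are 16 mm wide; open, the fingers measure 119 mm over their backs; the gripper's body (75 mm by 177 mm) begins 78 mm behind the grasp point.
Start: joints at [-1.409, 0.087, 1.371, -0, 1.684, -0.103], TCP at [0.144, -0.531, 0.206] pointing down, gripper open.
Joint ranges: [-3.1, 3.1], [-0.76, 2.03], [0.27, 2.55], [-1.08, 4.22], [0.17, 2.65], [-2.57, 2.57]. Speed limits (rad/s): [2.79, 2.79, 3.14, 3.14, 3.14, 3.14].

INTERFACE

Orientations are given as [roll, pitch, yaw] about the fixed x, y, z axes, in that order (R = Rz(yaw) Ry(pitch) Rx(roll)).
In Python, from bench import robot, cam gives the robot as it stands (robot), with the cameras (cam).
- The arm moves only by the shell command python3 nudge.py 'ROWS'. ROWS is 1 to 20 rows, parted by semicolons, with the numbers parted by spaces; each row has 5 numbers: the finger opening in m, then dx, dy, dz in m, then a turn about the tool's z in rad; each row shifts and turns the commanded pose from where the row before left it, along the tool's axes as they then stand; what a row does not reach is not made up. A row lasts 1/12 s, in which the tool goes at most 0.0417 m and 0.125 rad, less where a joint would pass 70% of its speed; a pose out of reach is approached as far as the arm can. The fingers move at their own pace and stop on an object; the grip force is fixed at half the most. Time passes only in rows, so rows that do not move let the fingers close. It prints the time, the measured TCP pose, the force, the opening and the grip force at its end. Input that does not fit is refused with a message, and nothing moves.
- robot.get_obs(): the state, without advancing time (a new reading comes with each control period).
- cam.snapshot(name): name is "scene" or "top"; returns a dict with "color" (384x512x3 uint8, blue, green, red), "fx", "fy", "cx", "cy" (pixels), "k1" (the pictures are not rectified: a ray, as slopes to the right and down, at radius r is drawn at 1 + k1 r^2 times it, then the intrinsics apply), "extrinsics" (4x4, takes a point from world to camera coordinates). Camera axes: x right, y down, z forward; pixel columns grow to the right and rows downward; lengths in m; the calibration is good to about 2 mm. A picture is of the moment at which its call begins. There is no depth.
- robot.close_job(): hands the job in; it is judged then, once.
The state is a dict: "time": time; "joint_positions": joint angles; "qvel": joint speeds; "joint_torque": joint torques, N m; "tool_pos": TCP position; "ee_rot": TCP orientation; "wrist_force": force on the tool from outside, world axes, zero at the start; "wrist_torque": the same for the moment, N m; "width": finger opening in m; "finger_force": force on a finger pad.
Only numpy, scipy, OpenCV 4.12 (cv2) and the standard library are available. Lean on these libraries where they do the work, as an engineer would, in place of code of your own. Each camera call takes 0.05 s, during which the arm holds its last target. There are 200 camera calls.

TASK

Stack the blue and the grey stage plate, in either order, squarely on the aluminium plate in the clamp fixture's nest, without dropping them, and let them go. Only then push the orange paddle of the fixture's sprung tensioner arm back past its ratchet click to its stop, and finish while still holding it there with the gripper: do not let the arm go. Leave the other things on the bench where they are.

Things in the scene. Friction and masses are not known exactly. Their poses are not given: they have to be found in the camera images.
- fixture: Black base plate of the clamp fixture, 210 (x) by 300 (y) by 12 mm thick, fixed. Origin: centre of its underside, on the bench; x points roughly away from the robot, y to its left. Three steel dowel pins, 12 mm across and 52 mm tall with tapered tops, stand on it at (x, y) = (82, 31), (82, -31), (50, -52) mm, 6 mm clear of a plate in the nest.
- nest (a point): Centre of the nest (green patch) on the fixture's top surface, at fixture x 45, y 0, z 12 mm; its frame has the fixture's directions.
- bottom_plate: Bare aluminium stage plate, already lying in the nest on the fixture's top, within 2 mm of its centre: an 80 mm by 50 mm plate, 15 mm thick, 160 g (mass varies), with a flush dark-green glass window; origin at the centre of its underside, x along the 50 mm side, y along the 80 mm side, z up; a half turn makes no difference. 
- blue_plate: Blue stage plate lying loose and flat on the bench: an 80 mm by 50 mm plate, 15 mm thick, 160 g (mass varies), with a flush dark-green glass window; origin at the centre of its underside, x along the 50 mm side, y along the 80 mm side, z up; a half turn makes no difference. 
- grey_plate: Dark grey stage plate lying loose and flat on the bench: an 80 mm by 50 mm plate, 15 mm thick, 160 g (mass varies), with a flush dark-green glass window; origin at the centre of its underside, x along the 50 mm side, y along the 80 mm side, z up; a half turn makes no difference. 
- tension_angle (a joint): Angle of the sprung tensioner arm on its upright pivot, rad. 0: at rest, swung towards the robot; grows as the paddle is pushed away from the robot (clockwise from above) to a firm stop at 0.60, the arm then along the fixture's y. A one-way pawl clicks in at about 0.45: let go later, it springs back to there only. Push at the paddle: 2 N to start, 5.5 N over the tooth and at the stop.
- tension_arm: The aluminium tensioner arm. Origin on the arm's pivot axis at the fixture's top (fixture x 5, y -85, z 12 mm). Turns with the arm: y along the arm to the paddle, x the way the paddle is pushed. The bar is 16 mm wide, its top 28 mm above the bench; on it, 85 mm from the pivot, stands a black roller 20 mm across, top 65 mm above the bench, that stops about 5 mm short of the pile's front.
- paddle (a point): Upright orange paddle on the end of the arm, 165 mm from the pivot: 10 mm thick (x), 40 mm wide (y), 46 mm tall (z). This point is the centre of its underside, 28 mm above the bench on top of the arm bar. Its x axis is the direction in which it is pushed; it moves with the arm, on an arc of 165 mm radius.
- ring_gauge: Steel ring, 52 mm across, 20 mm tall; origin in the middle of its underside. To be left alone.
- screwdriver: Screwdriver, 160 mm long, lying; origin near its middle. To be left alone.
- cleaner: White closed bottle, 52 mm across, 130 mm tall, standing; origin in the middle of its underside. To be left alone.
- ball_standard: Steel ball on a stem and round foot, 56 mm across, 80 mm tall; origin in the middle of its underside. To be left alone.
- v_block: Dark steel V-block, 50 by 60 by 40 mm; origin in the middle of its underside. To be left alone.
- gauge_case: Closed wooden case, 90 by 150 by 30 mm; origin in the middle of its underside. To be left alone.

How it is judged:
On the way, in this order (a step that is already met when the one before it is completed fails the run):
1. both loose plates lie squarely piled on the aluminium plate and are let go, with the tensioner arm still at rest (x of blue_plate in the frame of bottom_plate between -0.006 and 0.006 m and y of blue_plate in the frame of bottom_plate between -0.006 and 0.006 m and angle between the x axis of each of blue_plate, grey_plate and the x axis of bottom_plate, either way round below 0.12 rad and angle between each of blue_plate, grey_plate's own z axis and vertical below 0.08 rad and linear speed of each of blue_plate, grey_plate below 0.02 m/s and x of grey_plate in the frame of bottom_plate between -0.006 and 0.006 m and y of grey_plate in the frame of bottom_plate between -0.006 and 0.006 m and ((z of blue_plate in the frame of bottom_plate between 0.012 and 0.018 m and z of grey_plate in the frame of bottom_plate between 0.027 and 0.033 m) or (z of blue_plate in the frame of bottom_plate between 0.027 and 0.033 m and z of grey_plate in the frame of bottom_plate between 0.012 and 0.018 m)) and horizontal distance between bottom_plate and nest below 0.01 m and angle between the x axis of bottom_plate and the x axis of fixture, either way round below 0.12 rad and contact force between each of blue_plate, grey_plate, bottom_plate and the fingers below 0.05 N and value of joint tension_angle below 0.1 rad), for 0.2 s.
2. the arm has been pushed past its click with the pile still square (x of blue_plate in the frame of bottom_plate between -0.006 and 0.006 m and y of blue_plate in the frame of bottom_plate between -0.006 and 0.006 m and angle between the x axis of each of blue_plate, grey_plate and the x axis of bottom_plate, either way round below 0.12 rad and angle between each of blue_plate, grey_plate's own z axis and vertical below 0.08 rad and linear speed of each of blue_plate, grey_plate below 0.02 m/s and x of grey_plate in the frame of bottom_plate between -0.006 and 0.006 m and y of grey_plate in the frame of bottom_plate between -0.006 and 0.006 m and ((z of blue_plate in the frame of bottom_plate between 0.012 and 0.018 m and z of grey_plate in the frame of bottom_plate between 0.027 and 0.033 m) or (z of blue_plate in the frame of bottom_plate between 0.027 and 0.033 m and z of grey_plate in the frame of bottom_plate between 0.012 and 0.018 m)) and horizontal distance between bottom_plate and nest below 0.01 m and angle between the x axis of bottom_plate and the x axis of fixture, either way round below 0.12 rad and value of joint tension_angle above 0.47 rad), for 0.1 s.
At the end, for the whole second after the job is handed in: Blue and grey plates lie piled flat on the aluminium plate, each within 6 mm and 0.12 rad of it, released and at rest, that plate within 10 mm and 0.12 rad of the nest; the gripper presses the arm with over 1.5 N and holds it above 0.54 rad, past its click (x of blue_plate in the frame of bottom_plate between -0.006 and 0.006 m and y of blue_plate in the frame of bottom_plate between -0.006 and 0.006 m and angle between the x axis of each of blue_plate, grey_plate and the x axis of bottom_plate, either way round below 0.12 rad and angle between each of blue_plate, grey_plate's own z axis and vertical below 0.08 rad and linear speed of each of blue_plate, grey_plate below 0.02 m/s and x of grey_plate in the frame of bottom_plate between -0.006 and 0.006 m and y of grey_plate in the frame of bottom_plate between -0.006 and 0.006 m and ((z of blue_plate in the frame of bottom_plate between 0.012 and 0.018 m and z of grey_plate in the frame of bottom_plate between 0.027 and 0.033 m) or (z of blue_plate in the frame of bottom_plate between 0.027 and 0.033 m and z of grey_plate in the frame of bottom_plate between 0.012 and 0.018 m)) and horizontal distance between bottom_plate and nest below 0.01 m and angle between the x axis of bottom_plate and the x axis of fixture, either way round below 0.12 rad and contact force between each of blue_plate, grey_plate, bottom_plate and the fingers below 0.05 N and value of joint tension_angle above 0.54 rad and (contact force between tension_arm and the fingers above 1.5 N or contact force between tension_arm and the arm above 1.5 N) and velocity of joint tension_angle below 0.05 rad/s); the arm keeps its last pose, push and grip.
It fails at once if a plate is dropped (falls freely from more than about 2 cm) ((linear speed of blue_plate above 0.6 m/s and contact force between blue_plate and the fingers below 0.01 N) or (linear speed of grey_plate above 0.6 m/s and contact force between grey_plate and the fingers below 0.01 N)).
It fails at once if a bystander is moved more than 25 mm (distance of any of ring_gauge, screwdriver, cleaner, ball_standard, v_block, gauge_case from where it was at the start of the episode above 0.025 m).
It also fails if it takes over 69 s, if anything falls off the work surface, if the arm or the gripper's body presses on something with over 40 N, if the wrist force passes 120 N, or if a joint passes its speed limit or range.

## Working session

There is one attempt and no reset: what is moved stays moved. The work goes in short steps, Python scripts to look and compute and a shell command to move; the robot and the scene stay as the last step left them, time stands still between calls to the robot, and variables do not carry over. Pictures are saved under pics/ and viewed, at most 10 in all, crops included, and the job is handed in when it is done.

```bash
ls; mkdir -p pics
cat > h.py <<'E'
import numpy as np, cv2
from bench import robot, cam
def snap(n,save=None):
    s=cam.snapshot(n)
    if save: cv2.imwrite('pics/'+save,s['color'])
    return s
def cast(s,uv,z):
    """pixels -> world xy on plane z"""
    uv=np.atleast_2d(np.asarray(uv,float))
    d=np.c_[(uv[:,0]-s['cx'])/s['fx'],(uv[:,1]-s['cy'])/s['fy']]
    p=d.copy()
    for _ in range(30): p=d/(1+s['k1']*(p**2).sum(1,keepdims=True))
    E=np.asarray(s['extrinsics']);R,t=E[:3,:3],E[:3,3]
    o=-R.T@t; r=np.c_[p,np.ones(len(p))]@R
    return (o+r*((z-o[2])/r[:,2])[:,None])[:,:2]
E
python3 - <<'E'
from h import *
for n in('top','scene'):
    s=snap(n,n+'0.png'); E=np.asarray(s['extrinsics']); print(n,s['fx'],s['k1'],(-E[:3,:3].T@E[:3,3]).round(3)); print(E.round(2))
o=robot.get_obs();print(o)
E
```

```text
bench.py
nudge.py
pics
top 406.86750420942815 -0.03176489320597488 [0.355 0.015 1.321]
[[-0.01 -1.   -0.02  0.04]
 [-0.98  0.01 -0.18  0.58]
 [ 0.18  0.02 -0.98  1.24]
 [ 0.    0.    0.    1.  ]]
scene 348.6995907598079 -0.07002827931070846 [ 0.926 -0.441  0.92 ]
[[ 0.78  0.62 -0.   -0.45]
 [ 0.5  -0.64 -0.58 -0.21]
 [-0.36  0.46 -0.81  1.28]
 [ 0.    0.    0.    1.  ]]
{'time': 0.1, 'joint_positions': array([-1.40909509e+00,  8.79024592e-02,  1.37206330e+00, -2.20983570e-06,
        1.68360228e+00, -1.03100274e-01]), 'qvel': array([ 0.00087154,  0.00032358, -0.00380192,  0.00197108, -0.00142783,
        0.00021046]), 'joint_torque': array([ 2.03300769e-03, -3.41252840e+01, -3.03300834e+01,  7.20197009e-02,
        3.04408895e-02, -9.76221872e-05]), 'tool_pos': array([ 0.14386148, -0.5303533 ,  0.20442975]), 'ee_rot': array([-3.13962753e+00, -2.01117632e-04,  2.64801067e-01]), 'wrist_force': array([-0.74576141, -0.30981554, -0.26984427]), 'wrist_torque': array([ 0.003504  , -0.03166955, -0.01332678]), 'finger_force': 0.0, 'width': 0.09408774636320467}
```

View pics/top0.png

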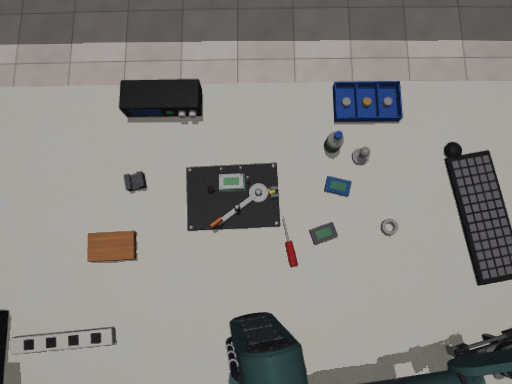

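View pics/scene0.png

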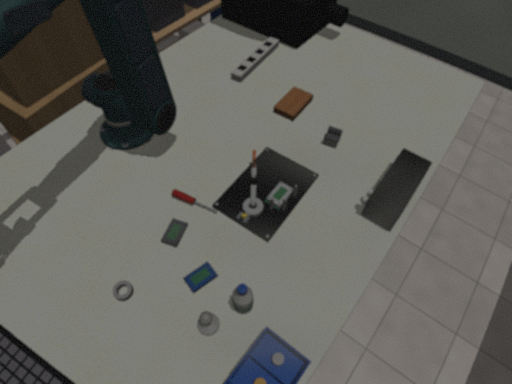

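Top: fixture (187–280, 163–230), aluminium plate (231,182), blue (338,186), grey (323,233), orange paddle (216,223). The bottle (334,142) and the ball (362,156) stand near blue; the screwdriver (290,245) is near grey. The scene view matches this layout.

```bash
cat >> h.py <<'E'
def rect(s,mask,roi,z,up=1):
    """largest blob in roi (u0,v0,u1,v1) -> world centre, long-axis angle, sizes on plane z"""
    m=np.zeros(mask.shape,np.uint8);u0,v0,u1,v1=roi;m[v0:v1,u0:u1]=mask[v0:v1,u0:u1]
    c=max(cv2.findContours(m,cv2.RETR_EXTERNAL,cv2.CHAIN_APPROX_NONE)[0],key=cv2.contourArea)
    w=cast(s,c[:,0],z)
    (cx,cy),(a,b),t=cv2.minAreaRect((w*1000).astype(np.float32))
    if b>a: a,b,t=b,a,t+90
    return np.r_[cx/1000,cy/1000,(t+90)%180-90,a,b]   # centre, long-axis yaw deg from +x, mm
def green(s): 
    h=cv2.cvtColor(s['color'],cv2.COLOR_BGR2HSV); return ((h[...,0]>45)&(h[...,0]<85)&(h[...,1]>90)&(h[...,2]>40)).astype(np.uint8)
E
python3 - <<'E'
from h import *
np.set_printoptions(precision=4,suppress=True)
R={'top':dict(nest=(215,172,247,192),blue=(322,174,354,198),grey=(307,220,340,246),fix=(180,158,286,236),pad=(207,215,225,230)),
 'scene':dict(nest=(262,178,300,214),blue=(180,258,222,296),grey=(158,216,192,248),fix=(208,142,325,242),pad=(248,147,260,168))}
for n in R:
    s=cam.snapshot(n); im=s['color'].astype(int); h=cv2.cvtColor(s['color'],cv2.COLOR_BGR2HSV); g=green(s); r=R[n]
    for k,z in(('nest',.027),('blue',.015),('grey',.015)):
        try: print(n,k,'win',rect(s,g,r[k],z))
        except ValueError: print(n,k,'none')
    b=((h[...,0]>100)&(h[...,0]<130)&(h[...,1]>110)).astype(np.uint8)
    print(n,'blue',rect(s,b,r['blue'],.015))
    d=(im.max(2)<130).astype(np.uint8); print(n,'grey',rect(s,d,r['grey'],.015))
    d=(im.max(2)<75).astype(np.uint8); print(n,'fix',rect(s,d,r['fix'],.012))
    o=((h[...,0]<18)&(h[...,1]>130)).astype(np.uint8); print(n,'paddle',rect(s,o,r['pad'],.074))
    w=(im.min(2)>110).astype(np.uint8); 
    print(n,'nestpl',rect(s,w,r['nest'],.027))
t=cam.snapshot('top')['color'][155:240,180:360]; cv2.imwrite('pics/c1.png',cv2.resize(t,None,fx=4.4,fy=4.4,interpolation=cv2.INTER_CUBIC))
E
```

```text
top nest win [ 0.5867  0.1178 89.5117 35.6412  3.2866]
top blue win [ 0.603  -0.2506 75.1219 48.4875 23.5282]
top grey win [  0.4499  -0.1987 -72.2116  47.0094  22.0216]
top blue [ 0.6011 -0.2495 76.2243 78.7858 48.8186]
top grey [  0.4484  -0.1973 -70.991   83.5317  54.0166]
top fix [  0.5702   0.0931 -87.6211 297.8974 208.7419]
top paddle [  0.4792   0.1399 -53.1571  39.1871  14.8994]
top nestpl [  0.6189   0.0975 -87.2856  78.476   48.7326]
scene nest win [ 0.6193  0.0938 87.2334 38.9512 13.9914]
scene blue win [ 0.603  -0.2534 75.1118 46.6329 22.4071]
scene grey none
scene blue [ 0.6048 -0.255  76.4047 74.2021 46.5757]
scene grey [  0.4501  -0.2011 -46.2075 111.9643  99.8091]
scene fix [  0.5723   0.087  -87.5835 301.3922 211.3666]
scene paddle [  0.4855   0.1365 -58.2055  29.5069   6.283 ]
scene nestpl [  0.6878   0.0787 -56.2855  37.1628  20.8574]
```

View pics/c1.png

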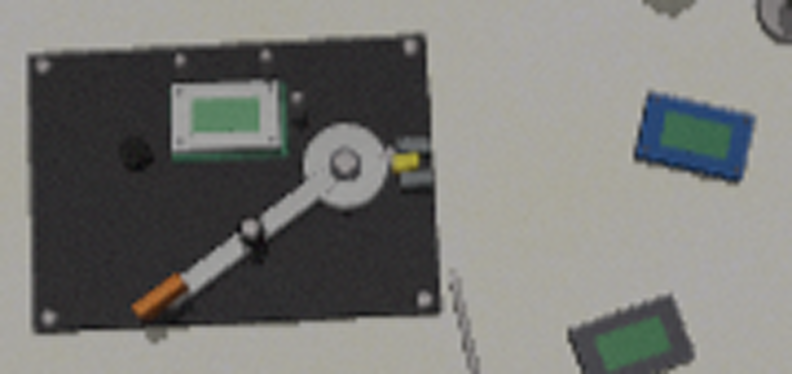

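The crop shows the nest plate, two far pins at (180,60) and (265,55), one side pin at (297,98), the roller at (250,232) and the orange paddle at (160,297). The plates have to be gripped across their 50 mm sides. I'll check the bottle's clearance first.

Run:
```python
from h import *
np.set_printoptions(precision=4,suppress=True)
for n,roi in(('top',(322,122,350,158)),('scene',(225,278,262,318))):
    s=cam.snapshot(n); h=cv2.cvtColor(s['color'],cv2.COLOR_BGR2HSV)
    b=((h[...,0]>100)&(h[...,0]<130)&(h[...,1]>140)).astype(np.uint8)
    print(n,'cap',rect(s,b,roi,.125))
    if n=='top': print('ball',cast(s,[[365,151]],.07),'drv',cast(s,[[284,219],[287,240],[294,266]],.01))
    u0,v0,u1,v1=(310,110,380,205) if n=='top' else (170,250,270,345)
    cv2.imwrite(f'pics/b_{n}.png',cv2.resize(s['color'][v0:v1,u0:u1],None,fx=4,fy=4,interpolation=cv2.INTER_CUBIC))
a=cv2.imread('pics/b_top.png');b=cv2.imread('pics/b_scene.png');H=max(a.shape[0],b.shape[0])
cv2.imwrite('pics/b.png',np.hstack([cv2.copyMakeBorder(x,0,H-x.shape[0],0,0,0) for x in(a,b)]))
```

```text
top cap [ 0.7385 -0.236  -2.5092 19.5411 18.3225]
ball [[ 0.7025 -0.3308]] drv [[ 0.4946 -0.0737]
 [ 0.4271 -0.082 ]
 [ 0.345  -0.1024]]
scene cap [  0.7392  -0.2391 -51.2173  16.7612  16.2911]
```

View pics/b.png

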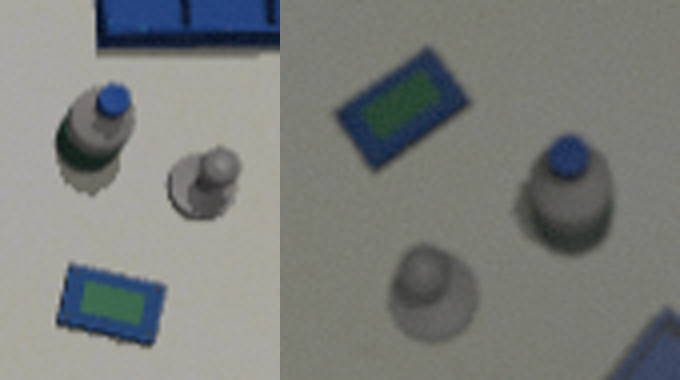

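```bash
cat > go.py <<'E'
import sys,numpy as np
from scipy.spatial.transform import Rotation as Ro
from bench import robot, cam
x,y,z,yaw=map(float,sys.argv[1:5]); o=robot.get_obs()
R=Ro.from_euler('xyz',o['ee_rot']); d=R.inv().apply(np.array([x,y,z])-o['tool_pos'])
t=-(np.radians(yaw)-o['ee_rot'][2]); t=(t+np.pi/2)%np.pi-np.pi/2
d2=Ro.from_euler('z',t).inv().apply(d)
print('t',round(o['time'],2),'pos',o['tool_pos'].round(4),'yaw',np.degrees(o['ee_rot'][2]).round(1),'shift first',d.round(4),'or turn first',d2.round(4),'turn',round(t,4),'wf',o['wrist_force'].round(1),'w',round(o['width'],4),'ff',o['finger_force'])
E
python3 go.py .450 -.199 .12 108.5
python3 nudge.py '0.08 0.032 -0.02 0.007 0;0.08 0.032 -0.02 0.007 0;0.08 0.032 -0.02 0.007 0;0.08 0.032 -0.02 0.007 0;0.08 0.032 -0.02 0.007 0;0.08 0.032 -0.02 0.007 0;0.08 0.032 -0.02 0.007 0;0.08 0.032 -0.02 0.007 0;0.08 0.032 -0.02 0.007 0;0.08 0.032 -0.02 0.007 0;0.08 0.032 -0.02 0.007 0;0.08 0.032 -0.02 0.007 0'
python3 nudge.py '0.08 0 0 0 -0.125;0.08 0 0 0 -0.125;0.08 0 0 0 -0.125;0.08 0 0 0 -0.125;0.08 0 0 0 -0.125;0.08 0 0 0 -0.125;0.08 0 0 0 -0.125;0.08 0 0 0 -0.125;0.08 0 0 0 -0.125;0.08 0 0 0 -0.125;0.08 0 0 0 -0.125;0.08 0 0 0 -0.125;0.08 0 0 0 -0.125;0.08 0 0 0 0;0.08 0 0 0 0'
python3 go.py .450 -.199 .003 108.5
```

```text
time: 1.35
tool_pos: [0.4528, -0.1971, 0.1214]
ee_rot: [3.141, -0.001, 0.265]
wrist_force: [0.7, -0.7, -0.2]
width: 0.0797
finger_force: 0.0
time: 2.6
tool_pos: [0.4517, -0.1987, 0.1215]
ee_rot: [-3.142, 0.0, 1.887]
wrist_force: [-0.3, -0.2, -0.1]
width: 0.0799
finger_force: 0.0
t 2.6 pos [ 0.4517 -0.1987  0.1215] yaw 108.1 shift first [ 0.0003 -0.0017  0.1185] or turn first [ 0.0003 -0.0017  0.1185] turn -0.0071 wf [-0.3 -0.2 -0.1] w 0.0799 ff 0.0
```

```bash
python3 nudge.py '0.08 0 -0.0015 0.03 -0.007;0.08 0 0 0.03 0;0.08 0 0 0.03 0;0.08 0 0 0.02 0;0.08 0 0 0.008 0;0.08 0 0 0 0'
python3 nudge.py '0.04 0 0 0 0;0.04 0 0 0 0;0.03 0 0 0 0;0.03 0 0 0 0;0.03 0 0 0 0;0.03 0 0 0 0;0.03 0 0 0 0;0.03 0 0 0 0'
```

```text
time: 3.1
tool_pos: [0.4491, -0.1985, 0.0021]
ee_rot: [-3.139, -0.003, 1.895]
wrist_force: [0.3, -0.0, -0.4]
width: 0.0797
finger_force: 0.0
time: 3.77
tool_pos: [0.4506, -0.1995, 0.0042]
ee_rot: [3.141, 0.001, 1.897]
wrist_force: [-2.1, -0.5, 5.2]
width: 0.0498
finger_force: 30.0
```

```bash
python3 nudge.py '0.03 0 0 -0.01 0;0.03 0 0 -0.03 0;0.03 0 0 -0.03 0;0.03 0 0 -0.03 0;0.03 0 0 -0.02 0;0.03 0 0 0 0'; python3 go.py .619 .096 .12 92.5
```

```text
time: 4.27
tool_pos: [0.4531, -0.2006, 0.1289]
ee_rot: [3.135, 0.007, 1.897]
wrist_force: [0.9, 0.1, -1.5]
width: 0.0497
finger_force: 30.0
t 4.27 pos [ 0.4531 -0.2006  0.1289] yaw 108.7 shift first [0.2279 0.2521 0.009 ] or turn first [0.2891 0.1786 0.009 ] turn 0.2824 wf [ 0.9  0.1 -1.5] w 0.0497 ff 29.999164044857025
```

```bash
python3 nudge.py '0.03 0.0228 0.0252 0 0;0.03 0.0228 0.0252 0 0;0.03 0.0228 0.0252 0 0;0.03 0.0228 0.0252 0 0;0.03 0.0228 0.0252 0 0;0.03 0.0228 0.0252 0 0;0.03 0.0228 0.0252 0 0;0.03 0.0228 0.0252 0 0;0.03 0.0228 0.0252 0 0;0.03 0.0228 0.0252 0 0;0.03 0 0 0 0.094;0.03 0 0 0 0.094;0.03 0 0 0 0.094;0.03 0 0 0 0;0.03 0 0 0 0;0.03 0 0 0 0'; python3 go.py .619 .096 .06 92.5
python3 - <<'E'
from h import *
for n in('top','scene'):
    s=cam.snapshot(n); u0,v0,u1,v1=(180,120,290,240) if n=='top' else (215,130,325,250)
    cv2.imwrite(f'pics/x_{n}.png',cv2.resize(s['color'][v0:v1,u0:u1],None,fx=3.6,fy=3.6,interpolation=cv2.INTER_CUBIC))
cv2.imwrite('pics/x.png',np.hstack([cv2.imread(f'pics/x_{n}.png') for n in('top','scene')]))
E
```

```text
time: 5.6
tool_pos: [0.6153, 0.0974, 0.1221]
ee_rot: [-3.139, 0.0, 1.617]
wrist_force: [0.3, -0.2, -2.0]
width: 0.0498
finger_force: 30.0
t 5.6 pos [0.6153 0.0974 0.1221] yaw 92.6 shift first [-0.0015  0.0037  0.0621] or turn first [-0.0015  0.0037  0.0621] turn 0.0021 wf [ 0.3 -0.2 -2. ] w 0.0498 ff 29.99922215938568
```

View pics/x.png

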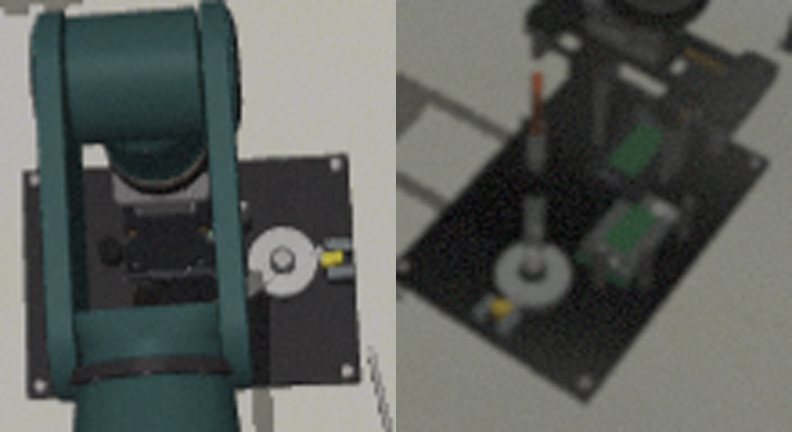

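The top view is blocked by the arm. The scene view shows the held window at crop (635,150) and the nest window at (635,225), so I'll measure their relative position there.

```bash
cat > rel.py <<'E'
import sys
from h import *
np.set_printoptions(precision=4,suppress=True)
n=sys.argv[1]; zs=[float(a) for a in sys.argv[2:]]
s=cam.snapshot(n); h=cv2.cvtColor(s['color'],cv2.COLOR_BGR2HSV)
g=((h[...,0]>45)&(h[...,0]<85)&(h[...,1]>70)&(h[...,2]>35)).astype(np.uint8)
u0,v0,u1,v1=(262,140,305,215) if n=='scene' else (210,160,250,200)
m=np.zeros_like(g); m[v0:v1,u0:u1]=g[v0:v1,u0:u1]
k,l,st,c=cv2.connectedComponentsWithStats(m)
for i in sorted(range(1,k),key=lambda i:-st[i,4])[:3]:
    if st[i,4]<15: continue
    w=[rect(s,(l==i).astype(np.uint8),(u0,v0,u1,v1),z) for z in zs]
    print(st[i],c[i],*[(cast(s,c[i],z)[0],x[2].round(1),x[3:]) for z,x in zip(zs,w)])
E
python3 rel.py scene .027 .134; python3 nudge.py '0.03 -0.001 0.003 0.03 0;0.03 0 0 0.03 0;0.03 0 0 0.015 0;0.03 0 0 0.005 0;0.03 0 0 0 0;0.03 0 0 0 0'; python3 rel.py scene .027 .052;python3 go.py .619 .096 .03 92.5
```

```text
[275 165  14  14 105] [281.4095 171.3619] (array([0.5736, 0.1662]), np.float64(-85.8), array([53.2983, 28.8841])) (array([0.6158, 0.0935]), np.float64(-85.8), array([46.9101, 25.4221]))
[273 187  13  13  90] [279.4556 193.0889] (array([0.6182, 0.0928]), np.float64(88.7), array([45.0104, 23.2212])) (array([0.655 , 0.0288]), np.float64(88.7), array([39.6156, 20.4381]))
time: 6.25
tool_pos: [0.6198, 0.0966, 0.0445]
ee_rot: [3.14, 0.0, 1.615]
wrist_force: [0.3, -0.4, -1.5]
width: 0.0498
finger_force: 30.0
[274 181  14  15 123] [280.6585 187.8374] (array([0.6095, 0.1114]), np.float64(-86.5), array([55.2119, 28.5992])) (array([0.6184, 0.0959]), np.float64(-86.5), array([53.6657, 27.7983]))
t 6.3 pos [0.6204 0.0967 0.0454] yaw 92.5 shift first [-0.0006 -0.0015  0.0154] or turn first [-0.0006 -0.0015  0.0154] turn 0.0005 wf [ 0.  -0.1 -1.6] w 0.0494 ff 29.999213218688965
```

```bash
python3 nudge.py '0.03 0 -0.0012 0.008 0;0.03 0 0 0.004 0;0.03 0 0 0.001 0;0.03 0 0 0 0;0.03 0 0 0 0'; python3 rel.py scene .042;python3 go.py .619 .096 .03 92.5
```

```text
time: 6.72
tool_pos: [0.6182, 0.0966, 0.0311]
ee_rot: [3.141, 0.0, 1.615]
wrist_force: [-0.9, 0.3, 0.8]
width: 0.0496
finger_force: 30.0
[273 183  14  15 122] [279.8689 190.041 ] (array([0.6178, 0.0938]), np.float64(87.6), array([54.6858, 27.8151]))
t 6.77 pos [0.6182 0.0966 0.0312] yaw 92.5 shift first [-0.0007  0.0008  0.0012] or turn first [-0.0007  0.0008  0.0012] turn 0.0005 wf [-0.8  0.3  1.8] w 0.0497 ff 29.99924898147583
```

```bash
python3 nudge.py '0.03 0 0 0.0005 0;0.03 0 0 0 0'; python3 nudge.py '0.054 0 0 0 0;0.058 0 0 0 0;0.062 0 0 0 0;0.062 0 0 0 0;0.062 0 0 0 0;0.062 0 0 -0.01 0;0.062 0 0 -0.03 0;0.062 0 0 -0.03 0;0.062 0 0 -0.03 0;0.062 0 0 0 0'; python3 rel.py scene .042;python3 go.py .602 -.2515 .12 75.6
```

```text
time: 6.93
tool_pos: [0.6182, 0.0966, 0.0311]
ee_rot: [3.14, 0.0, 1.615]
wrist_force: [-2.7, -0.4, 4.5]
width: 0.0494
finger_force: 30.0
time: 7.77
tool_pos: [0.622, 0.0969, 0.1391]
ee_rot: [3.127, -0.0, 1.615]
wrist_force: [0.8, 0.2, 1.9]
width: 0.0617
finger_force: 0.0
[273 183  15  15 119] [280.1513 189.9916] (array([0.6183, 0.0945]), np.float64(-86.6), array([51.118 , 28.2066]))
t 7.82 pos [0.6208 0.0968 0.1359] yaw 92.5 shift first [-0.3471 -0.0343  0.0155] or turn first [-0.3421  0.0682  0.0155] turn 0.2953 wf [-0.4  1.  -0.1] w 0.0619 ff 0.0
```

```bash
python3 nudge.py '0.062 -0.0347 -0.0034 0 0;0.062 -0.0347 -0.0034 0 0;0.062 -0.0347 -0.0034 0 0;0.062 -0.0347 -0.0034 0 0;0.07 -0.0347 -0.0034 0 0;0.07 -0.0347 -0.0034 0 0;0.075 -0.0347 -0.0034 0 0;0.075 -0.0347 -0.0034 0 0;0.075 -0.0347 -0.0034 0 0;0.075 -0.0347 -0.0034 0 0;0.075 0 0 0 0.1;0.075 0 0 0 0.1;0.075 0 0 0 0.095;0.075 0 0 0 0;0.075 0 0 0 0'; python3 go.py .602 -.2515 .003 75.6
python3 - <<'E'
from h import *
s=cam.snapshot('top'); cv2.imwrite('pics/y.png',cv2.resize(s['color'][150:245,180:310],None,fx=5,fy=5,interpolation=cv2.INTER_CUBIC))
E
python3 rel.py top .042
```

```text
time: 9.07
tool_pos: [0.5986, -0.2514, 0.1289]
ee_rot: [-3.14, -0.0, 1.322]
wrist_force: [0.6, 0.2, -0.1]
width: 0.075
finger_force: 0.0
t 9.07 pos [ 0.5986 -0.2514  0.1289] yaw 75.8 shift first [0.0007 0.0035 0.1259] or turn first [0.0007 0.0035 0.1259] turn 0.0027 wf [ 0.6  0.2 -0.1] w 0.075 ff 0.0
[223 176  15   8 111] [230.2432 179.7838] (array([0.6188, 0.0983]), np.float64(89.5), array([45.2429, 22.9468]))
[236 174  10  17  33] [242.6061 185.4242] (array([0.6001, 0.0587]), np.float64(-27.8), array([56.6089, 25.5813]))
[219 190  16   2  19] [225.7368 190.1579] (array([0.5851, 0.1127]), np.float64(89.5), array([48.0273,  3.2485]))
```

View pics/y.png

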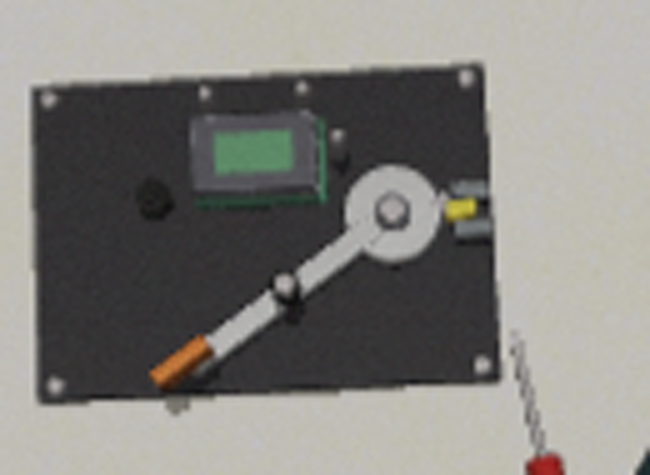

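The grey plate lies squarely in the nest (crop 253,150), its window at (0.619, 0.098) against (0.619, 0.0975) for the plate below. Next, the blue plate.

```bash
python3 nudge.py '0.075 0.0007 0.003 0.03 0;0.075 0 0 0.03 0;0.075 0 0 0.03 0;0.075 0 0 0.025 0;0.075 0 0 0.01 0;0.075 0 0 0 0'
python3 nudge.py '0.06 0 0 0 0;0.04 0 0 0 0;0.03 0 0 0 0;0.03 0 0 0 0;0.03 0 0 0 0;0.03 0 0 0 0;0.03 0 0 0 0;0.03 0 0 0 0'
```

```text
time: 9.67
tool_pos: [0.6008, -0.2506, 0.0028]
ee_rot: [-3.137, -0.001, 1.321]
wrist_force: [0.2, 1.2, 0.7]
width: 0.0749
finger_force: 0.0
time: 10.33
tool_pos: [0.6029, -0.252, 0.0061]
ee_rot: [3.14, 0.001, 1.32]
wrist_force: [-0.3, 1.0, 4.5]
width: 0.0497
finger_force: 30.0
```

```bash
python3 nudge.py '0.03 0 0 -0.01 0;0.03 0 0 -0.03 0;0.03 0 0 -0.03 0;0.03 0 0 -0.03 0;0.03 0 0 -0.03 0;0.03 0 0 0 0'; python3 go.py .6185 .0965 .14 92.5
```

```text
time: 10.83
tool_pos: [0.6053, -0.2532, 0.1432]
ee_rot: [3.129, 0.003, 1.32]
wrist_force: [0.5, -1.2, 0.2]
width: 0.0497
finger_force: 30.0
t 10.83 pos [ 0.6053 -0.2532  0.1432] yaw 75.6 shift first [ 0.342  -0.0741  0.0013] or turn first [0.3488 0.0284 0.0013] turn -0.2946 wf [ 0.5 -1.2  0.2] w 0.0497 ff 29.994834065437317
```

```bash
python3 nudge.py '0.03 0.0342 -0.0074 0 0;0.03 0.0342 -0.0074 0 0;0.03 0.0342 -0.0074 0 0;0.03 0.0342 -0.0074 0 0;0.03 0.0342 -0.0074 0 0;0.03 0.0342 -0.0074 0 0;0.03 0.0342 -0.0074 0 0;0.03 0.0342 -0.0074 0 0;0.03 0.0342 -0.0074 0 0;0.03 0.0342 -0.0074 0 0;0.03 0 0 0 -0.1;0.03 0 0 0 -0.1;0.03 0 0 0 -0.095;0.03 0 0 0 0;0.03 0 0 0 0;0.03 0 0 0 0'; python3 go.py .6185 .0965 .065 92.5; python3 rel.py scene .042 .149
```

```text
time: 12.17
tool_pos: [0.6151, 0.0978, 0.134]
ee_rot: [-3.14, 0.0, 1.613]
wrist_force: [-0.6, 0.6, -1.7]
width: 0.0492
finger_force: 30.0
t 12.17 pos [0.6151 0.0978 0.134 ] yaw 92.4 shift first [-0.0014  0.0035  0.069 ] or turn first [-0.0015  0.0035  0.069 ] turn -0.0019 wf [-0.6  0.6 -1.7] w 0.0492 ff 29.994816184043884
[272 184  16  14 121] [279.7851 190.1983] (array([0.6179, 0.0932]), np.float64(-85.0), array([52.3535, 28.3046])) (array([0.6554, 0.0281]), np.float64(-85.0), array([45.9713, 24.8541]))
[274 162  15  15 117] [281.4701 169.3162] (array([0.5748, 0.1629]), np.float64(88.6), array([55.2961, 29.3742])) (array([0.6176, 0.0893]), np.float64(88.6), array([48.5552, 25.7933]))
```

```bash
python3 nudge.py '0.03 -0.0007 0.0025 0.03 0;0.03 0 0 0.025 0;0.03 0 0 0.014 0;0.03 0 0 0.005 0;0.03 0 0 0 0;0.03 0 0 0 0'; python3 rel.py scene .066;python3 go.py .6185 .0968 .048 92.5
```

```text
time: 12.72
tool_pos: [0.6185, 0.0973, 0.0617]
ee_rot: [3.141, 0.0, 1.614]
wrist_force: [-0.3, -0.1, -1.4]
width: 0.0495
finger_force: 30.0
[274 178  14  14 121] [280.6612 184.595 ] (array([0.6164, 0.097 ]), np.float64(-87.1), array([50.1638, 27.7848]))
t 12.77 pos [0.6191 0.0974 0.0626] yaw 92.5 shift first [-0.0005 -0.0007  0.0146] or turn first [-0.0005 -0.0007  0.0146] turn -0.0002 wf [-0.1  0.1 -0.4] w 0.0498 ff 29.99490737915039
```

```bash
python3 nudge.py '0.03 0 -0.0006 0.008 0;0.03 0 0 0.004 0;0.03 0 0 0.001 0;0.03 0 0 0 0;0.03 0 0 0 0'; python3 rel.py scene .057;python3 go.py .6185 .0968 .048 92.5
```

```text
time: 13.18
tool_pos: [0.6175, 0.0974, 0.0482]
ee_rot: [3.141, 0.0, 1.615]
wrist_force: [-0.5, -0.2, -0.9]
width: 0.0496
finger_force: 30.0
[273 181  15  13 115] [280.1739 186.9217] (array([0.617 , 0.0947]), np.float64(88.4), array([52.1374, 27.7288]))
t 13.23 pos [0.6175 0.0974 0.0482] yaw 92.5 shift first [-0.0007  0.001   0.0002] or turn first [-0.0007  0.001   0.0002] turn 0.0004 wf [-0.1 -0.1 -0.7] w 0.0497 ff 29.994927048683167
```

```bash
python3 nudge.py '0.03 0 0.0008 0.001 0;0.03 0 0 0.001 0;0.03 0 0 0 0;0.03 0 0 0 0'; python3 rel.py scene .057;python3 go.py .6185 .0968 .048 92.5
```

```text
time: 13.57
tool_pos: [0.6179, 0.0974, 0.0481]
ee_rot: [-3.141, 0.0, 1.615]
wrist_force: [-4.6, -1.0, 7.8]
width: 0.0496
finger_force: 30.0
[274 181  14  13 109] [280.3211 187.0917] (array([0.6178, 0.0944]), np.float64(-86.5), array([52.0416, 27.4412]))
t 13.62 pos [0.6179 0.0975 0.0481] yaw 92.5 shift first [-0.0007  0.0005  0.0001] or turn first [-0.0007  0.0005  0.0001] turn 0.0005 wf [-5.4  0.4  7.6] w 0.0498 ff 29.998159110546112
```

```bash
python3 nudge.py '0.03 0 -0.0005 -0.0008 0;0.03 0 0 0 0'; python3 nudge.py '0.054 0 0 0 0;0.058 0 0 0 0;0.062 0 0 0 0;0.062 0 0 0 0;0.062 0 0 0 0;0.062 0 0 -0.01 0;0.062 0 0 -0.03 0;0.062 0 0 -0.03 0;0.062 0 0 0 0'; python3 rel.py scene .057
python3 - <<'E'
# push geometry
import numpy as np
F=np.array([.5715,.0915]);
for f in (2.5,):
    c,s=np.cos(np.radians(f)),np.sin(np.radians(f)); R=np.array([[c,-s],[s,c]])
    for th in(0,.1,.2,.3,.4,.5,.6):
        a=.6-th # arm yaw + (swung toward robot: +y arm rotates to -x => ccw)
        p=R@(np.array([5,-85])/1e3+.165*np.array([-np.sin(a),np.cos(a)]))+F
        print(th,p.round(4),'push dir deg',f+np.degrees(a).round(1))
E
python3 go.py .47 .14 .15 122
```

```text
time: 13.78
tool_pos: [0.6179, 0.0975, 0.0481]
ee_rot: [3.141, 0.0, 1.615]
wrist_force: [-3.5, -0.0, 5.4]
width: 0.0495
finger_force: 30.0
time: 14.53
tool_pos: [0.6219, 0.0977, 0.1252]
ee_rot: [3.128, -0.0, 1.615]
wrist_force: [1.2, -0.6, 1.2]
width: 0.062
finger_force: 0.0
[274 181  14  13 113] [280.4867 186.9558] (array([0.6179, 0.0952]), np.float64(-84.4), array([47.1374, 26.7053]))
0 [0.4812 0.1388] push dir deg 36.9
0.1 [0.4949 0.148 ] push dir deg 31.1
0.2 [0.5094 0.1558] push dir deg 25.4
0.3 [0.5246 0.1622] push dir deg 19.7
0.4 [0.5404 0.1669] push dir deg 14.0
0.5 [0.5566 0.1701] push dir deg 8.2
0.6 [0.573  0.1716] push dir deg 2.5
t 14.58 pos [0.6208 0.0977 0.1224] yaw 92.5 shift first [ 0.0489 -0.1485 -0.0291] or turn first [ 0.1157 -0.1052 -0.0291] turn -0.5145 wf [ 0.5 -0.1  0.1] w 0.0621 ff 0.0
```

```bash
python3 go.py .452 .118 .12 126.9; python3 nudge.py '0.06 0.0275 -0.0167 0 0' >/dev/null; python3 go.py .452 .118 .12 126.9
```

```text
t 14.58 pos [0.6208 0.0977 0.1224] yaw 92.5 shift first [ 0.0278 -0.1678  0.0007] or turn first [ 0.1176 -0.1228  0.0007] turn -0.6 wf [ 0.5 -0.1  0.1] w 0.0621 ff 0.0
t 14.67 pos [0.6028 0.1205 0.118 ] yaw 92.2 shift first [ 0.0033 -0.1508 -0.0027] or turn first [ 0.0886 -0.1221 -0.0027] turn -0.6056 wf [-0.4  0.7 -0.8] w 0.06 ff 0.0
```

```bash
python3 nudge.py '0 0 -0.03 0 0;0 0 -0.03 0 0;0 0 -0.03 0 0;0 0 -0.03 0 0;0 0 -0.031 0 0;0 0 0 0 -0.12;0 0 0 0 -0.12;0 0 0 0 -0.12;0 0 0 0 -0.12;0 0 0 0 -0.12;0 0 0 0 0;0 0 0 0 0'; python3 go.py .452 .118 .042 126.9
python3 - <<'E'
from h import *
s=cam.snapshot('top');t=cam.snapshot('scene')
f=lambda a:cv2.resize(a,None,fx=3.6,fy=3.6,interpolation=cv2.INTER_CUBIC)
cv2.imwrite('pics/z.png',np.hstack([f(s['color'][140:245,180:290]),f(t['color'][135:240,215:325])]))
E
python3 rel.py top .057;python3 rel.py scene .057
```

```text
time: 15.67
tool_pos: [0.4486, 0.1175, 0.1162]
ee_rot: [-3.141, -0.0, 2.212]
wrist_force: [0.6, -0.2, 0.4]
width: 0.0007
finger_force: 0.0
t 15.67 pos [0.4486 0.1175 0.1162] yaw 126.7 shift first [-0.0016  0.0031  0.0742] or turn first [-0.0017  0.0031  0.0742] turn -0.0031 wf [ 0.6 -0.2  0.4] w 0.0007 ff 0.0
[223 175  15   9 108] [229.9444 179.037 ] (array([0.6182, 0.0983]), np.float64(-86.4), array([45.9475, 22.8835]))
[219 189  22   3  32] [229.625 190.125] (array([0.5824, 0.0992]), np.float64(-87.4), array([66.6   ,  5.0636]))
[242 174   4  17  22] [243.9091 183.6364] (array([0.6029, 0.054 ]), np.float64(-7.1), array([52.0408,  9.0239]))
[274 181  14  13  94] [280.3298 186.8723] (array([0.6173, 0.0951]), np.float64(-87.1), array([45.5486, 22.6785]))
```

View pics/z.png

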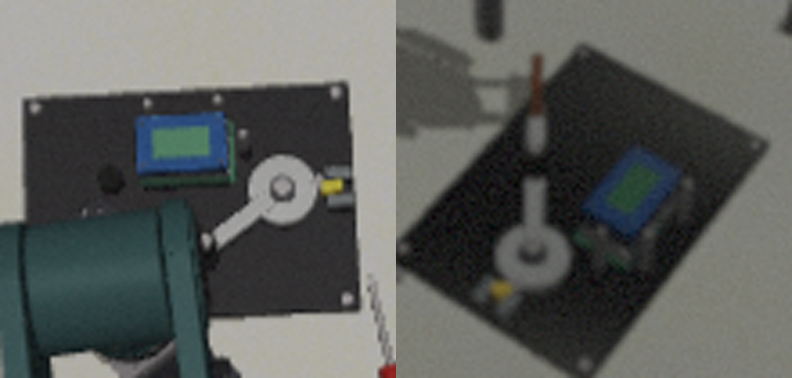

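The pile is square: blue sits on top at crop (180,142), within about 1 mm of grey, and the tensioner arm is still at rest. Next I'll lower the closed fingers behind the paddle.

```bash
python3 nudge.py '0 0 0 0.03 0;0 0 0 0.03 0;0 0 0 0.012 0;0 0 0 0 0;0 0 0 0 0'; python3 nudge.py '0 0 0.006 0 0;0 0 0.004 0 0;0 0 0.003 0 0;0 0 0 0 0'; python3 go.py .466 .129 .042 126.9
```

```text
time: 16.28
tool_pos: [0.4485, 0.1175, 0.0443]
ee_rot: [-3.14, -0.001, 2.214]
wrist_force: [-0.1, -0.2, -0.1]
width: 0.0003
finger_force: 0.0
time: 16.62
tool_pos: [0.461, 0.1259, 0.046]
ee_rot: [3.139, 0.001, 2.215]
wrist_force: [-0.1, -0.3, -0.0]
width: 0.0006
finger_force: 0.0
t 16.62 pos [0.461  0.1259 0.046 ] yaw 126.9 shift first [-0.0005  0.0059  0.004 ] or turn first [-0.0005  0.0059  0.004 ] turn 0.0003 wf [-0.1 -0.3 -0. ] w 0.0006 ff 0.0
```

```bash
python3 nudge.py '0 0 0.003 0.002 0;0 0 0.002 0 0;0 0 0.002 0 0;0 0 0 0 0'; python3 nudge.py '0 0.0007 0.0062 0 0.04;0 0.0007 0.0062 0 0.04;0 0.0007 0.0062 0 0.04;0 0.0007 0.0062 0 0.04;0 0 0 0 0'
```

```text
time: 16.95
tool_pos: [0.4652, 0.1297, 0.0427]
ee_rot: [3.142, 0.0, 2.215]
wrist_force: [0.7, 1.0, 0.5]
width: 0.0004
finger_force: 0.0
time: 17.37
tool_pos: [0.4834, 0.1451, 0.0424]
ee_rot: [-3.138, 0.0, 2.055]
wrist_force: [-3.3, -1.9, 2.1]
width: 0.0004
finger_force: 1.9
```

```bash
python3 nudge.py '0 0.0007 0.0066 0 0.04;0 0.0007 0.0066 0 0.04;0 0.0007 0.0066 0 0.04;0 0.0007 0.0066 0 0.04;0 0.0007 0.0066 0 0.04;0 0.0007 0.0066 0 0.04;0 0 0 0 0'; python3 go.py .5555 .171 .042 92.5;python3 nudge.py '0 0.0007 0.0066 0 0.04;0 0.0007 0.0066 0 0.04;0 0.0007 0.0066 0 0.04;0 0 0 0 0'; python3 go.py .5555 .171 .042 92.5
```

```text
time: 17.95
tool_pos: [0.5187, 0.1643, 0.0423]
ee_rot: [-3.14, -0.0, 1.815]
wrist_force: [-2.0, -0.1, 1.7]
width: 0.0006
finger_force: 1.5
t 17.95 pos [0.5187 0.1643 0.0423] yaw 104.0 shift first [-0.0024  0.0374  0.0002] or turn first [0.0051 0.0371 0.0002] turn 0.2008 wf [-2.  -0.1  1.7] w 0.0006 ff 1.498999334871769
time: 18.28
tool_pos: [0.5372, 0.1704, 0.0423]
ee_rot: [-3.139, -0.0, 1.696]
wrist_force: [-5.2, 0.2, 2.1]
width: 0.0002
finger_force: 2.3
t 18.28 pos [0.5372 0.1704 0.0423] yaw 97.2 shift first [-0.0017  0.0182  0.0002] or turn first [-0.0002  0.0183  0.0002] turn 0.0815 wf [-5.2  0.2  2.1] w 0.0002 ff 2.3096975684165955
```

```bash
python3 nudge.py '0 0 0.0066 0 0.04;0 0 0.0066 0 0.04;0 0 0.003 0 0;0 0 0 0 0'; python3 go.py .5555 .171 .042 92.5
python3 nudge.py '0 0 0.001 0 0;0 0 0.001 0 0;0 0 0 0 0'
```

```text
time: 18.62
tool_pos: [0.5526, 0.1732, 0.0422]
ee_rot: [-3.138, -0.003, 1.618]
wrist_force: [-5.8, 2.7, 2.2]
width: 0.0007
finger_force: 2.6
t 18.62 pos [0.5526 0.1732 0.0422] yaw 92.7 shift first [-0.0023  0.0028  0.0002] or turn first [-0.0023  0.0028  0.0002] turn 0.0034 wf [-5.8  2.7  2.2] w 0.0007 ff 2.6170997321605682
time: 18.87
tool_pos: [0.5541, 0.1733, 0.0422]
ee_rot: [-3.138, -0.003, 1.618]
wrist_force: [-5.0, 3.3, 0.5]
width: 0.0003
finger_force: 2.7
```

```bash
for i in 1; do python3 nudge.py '0 0 0.001 0 0;0 0 0.001 0 0;0 0 0 0 0;0 0 0 0 0'|sed -n '2p;4p'; python3 nudge.py '0 0 0.001 0 0;0 0 0 0 0;0 0 0 0 0'|sed -n '2p;4p'; done
python3 - <<'E'
from h import *
s=cam.snapshot('top');t=cam.snapshot('scene')
f=lambda a:cv2.resize(a,None,fx=3.6,fy=3.6,interpolation=cv2.INTER_CUBIC)
cv2.imwrite('pics/w.png',np.hstack([f(s['color'][140:245,180:290]),f(t['color'][115:220,215:325])]))
E
python3 rel.py scene .057
```

```text
tool_pos: [0.5558, 0.1734, 0.0423]
wrist_force: [-6.1, 3.3, 1.0]
tool_pos: [0.5561, 0.1735, 0.0422]
wrist_force: [-7.8, 3.6, 3.3]
[274 181  14  13  94] [280.4149 186.8723] (array([0.6175, 0.0953]), np.float64(-87.1), array([46.2147, 22.6785]))
```

View pics/w.png

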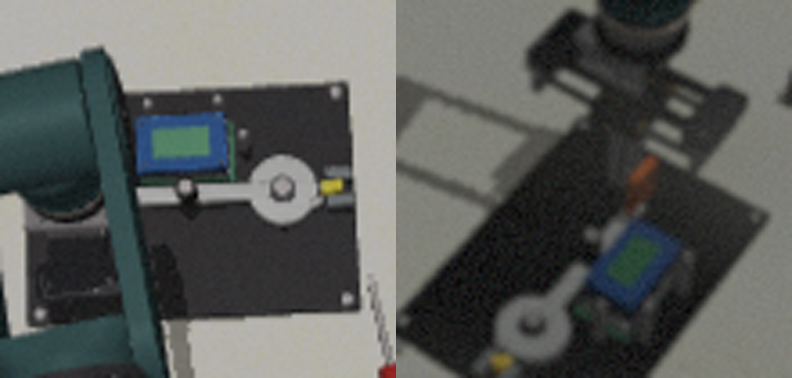

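The tensioner arm lies along the fixture's y (crop 135–285, 190), at its stop, and the pile hasn't moved (scene crop 635,260). The force now rises while the tool stays put. One more small push, then I'll hand in.

```bash
python3 nudge.py '0 0 0.001 0 0;0 0 0.0005 0 0;0 0 0 0 0;0 0 0 0 0;0 0 0 0 0;0 0 0 0 0'; python3 -c "
from bench import robot, cam
print(robot.close_job())"
```

```text
time: 20.1
tool_pos: [0.5563, 0.1735, 0.0422]
ee_rot: [-3.133, -0.003, 1.618]
wrist_force: [-10.7, 2.6, 5.2]
width: 0.0007
finger_force: 5.3
the job is handed in; nothing more can be done
None
```

I handed the job in at about 20 s: grey and blue are stacked squarely on the aluminium plate and released, and the closed gripper is holding the tensioner arm against its stop with about 11 N; no verdict came back.

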